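# Setting out the gnocchi tools from a fitted tool tray

### The arm

A 7-joint arm with a two-finger parallel gripper is mounted at the origin on the work surface. World frame = base frame: x ahead of the robot, y to its left, z up, the work surface at z = 0. Lengths are in m, angles in rad, forces in N, time in s.
With the tool pointing down it reaches from about 0.425 to 0.925 m from the base axis. Payload 6.8 kg.
Tool frame: the origin (TCP) lies on the centre line of the jaws, within the pads' length; the fingertips stand 19 mm ahead of it and the grasp point (between the pads) is the TCP; z points along the fingers, y is the line along which they close (so a half turn about z gives the same grasp; the last joint's range is limited). The gripper opens to 85 mm and grips with 20 to 120 N. Pads are 22 mm wide; open, the fingers measure 114 mm over their backs; the gripper's body (76 mm by 85 mm) begins 54 mm behind the grasp point. The pads swing forward as they close: fully open they stand 13 mm farther back than shut.
Start: joints at [-1.251, 0.477, 0.022, 1.555, -0.011, 1.109, -0.083], TCP at [0.28, 0.614, 0.25] pointing down, gripper open.
Joint ranges: [-2.96, 2.96], [-0.34, 2.1], [-1.41, 1.46], [0.24, 2.44], [-1.37, 4.51], [0.17, 1.92], [-2.96, 2.96]. Speed limits (rad/s): [2.39, 2.39, 3.14, 3.14, 3.14, 3.14, 3.14].

### API

Orientations are given as a rotation vector (axis times angle).
In Python, from bench import r gives the robot as it stands. The module is installed in compiled form; this text tells all that it offers.
- The arm moves only by the tool arm_command, never from a script. Its argument "rows" is a list of rows, each an object of numbers: "fingers": the opening, from -1 (shut) to 1 (fully open); "x", "y", "z": the shift along the tool's x, y, z in m; "ax", "ay", "az": the turn, a rotation vector about the tool's x, y, z in degrees. In form: [{"fingers": .., "x": .., "y": .., "z": .., "ax": .., "ay": .., "az": ..}, ...]. A call has 1 to 10 rows; each row shifts and turns the commanded pose from where the row before left it, along the tool's axes as they then stand; what a row does not reach is not made up. A row lasts 1/12 s, in which the tool goes at most 41.7 mm and 7.16 degrees, less where a joint would pass 70% of its speed; a pose out of reach is approached as far as the arm can. A call is refused whole if a number of a shift passes 0.0417 or a number of a turn 7.16, either way. A call with a gripper value outside its range is refused whole. The fingers move at their own pace and stop on an object; "grip_force" is the grip in N (left out, the last holds). Time passes only in rows, so rows that do not move let the fingers close. It gives the time, the measured TCP pose, the force, the opening and the grip force at its end, in the units of the state.
- r.get_obs(): the state, without advancing time (a new reading comes with each control period).
- r.grab_frame(name): name is "side" or "top"; returns a dict with "frame" (420x560x3 uint8, red, green, blue), "depth" (420x560 float32, m along the optical axis (not along the pixel's ray), 0 where there is no reading), "K" (3x3 intrinsics, pixels), "distortion" ([k1, k2, p1, p2, k3] as OpenCV has them; the pictures are not rectified), "world_from_camera" (4x4, takes a point from camera to world coordinates). Camera axes: x right, y down, z forward; pixel columns grow to the right and rows downward; lengths in m; the calibration is good to about 2 mm. A picture is of the moment at which its call begins.
- r.hand_in(): hands the job in; it is judged then, once.
The state is a dict: "clock": time; "joints": joint angles; "qvel": joint speeds; "tau": joint torques, N m; "tcp_pos": TCP position; "orientation": TCP orientation; "contact_force": force on the tool from outside, world axes, zero at the start; "moment": the same for the moment, N m; "grip_width": finger opening in m; "gripper_force": force on a finger pad.
Only numpy, scipy, OpenCV 4.12 (cv2) and the standard library are available. Lean on these libraries where they do the work, as an engineer would, in place of code of your own. Each camera call takes 0.05 s, during which the arm holds its last target. There are 200 camera calls.

### The job

Set out the gnocchi tools on the wooden pasta board: the steel bench scraper that lies across the tool tray, and the ridged gnocchi board that lies down in one of the tray's compartments. The gnocchi board fits its compartment too closely to be gripped there, so before lifting it out slide it along and up the sloped end until its end stands well out over the lip while its tail is still down in the compartment. Leave both tools lying flat and wholly on the pasta board, not on one another, the gnocchi board ridges up and lengthwise along the pasta board; leave the rolling pin and the spatula in their compartments and do not disturb the oil bottle or the tumbler.

Things in the scene. Friction and masses are not known exactly. Their poses are not given: they have to be found in the camera images.
- tool_tray: Fixed grey plastic tray, 361 mm long (x), 182 wide (y); origin on the table, z up. Three open compartments along x, centred at y = -59, 0, +59 mm, 54 wide between 5 mm walls. Floor at z = 4, flat from the back wall (inner face x = -175) to x = 100, then sloping up 21 degrees to the lip. Back wall, sides and partitions rise to z = 44. Its +x (sloped) end points to the robot's left.
- tray_lip (a point): Top of the sloped end at the tray's middle, x = 178, z = 34 mm in the tray's frame. The lip is 3 mm thick and 34 mm high across all three compartments; side walls and partitions (44 mm high) end there too (x = 181), and nothing of the tray lies beyond.
- gnocchi_board: Ridged wooden slat 180 mm long (x), 48 wide (y), 14 thick, about 0.1 kg; origin at the centre of its underside, z up out of the ridged face. Lengthwise ridges on top but for a plain 46 mm grip with a dark hanging hole at the +x end. It starts flat on the floor of any one compartment, +x end towards the slope, 50 to 91 mm free between its tail and the back wall.
- gnocchi_tip (a point): Middle of the lower edge of the gnocchi board's +x (plain) end, 90 mm from its centre.
- gnocchi_tail (a point): Middle of the lower edge of the gnocchi board's -x (ridged) end, 90 mm from its centre. Pushed here the board rides up the slope, tilting; with the tail at x = 60 to 75 mm in the tray's frame the plain end stands 53 to 66 mm out past the lip, tilted up about 15 degrees, and stays so when let go; from about x = 90 mm it tips out.
- scraper: Steel bench scraper, about 0.2 kg: blade 2 mm thick, 150 wide (y), reaching 90 mm to +x from the axis of a tube handle, 24 mm in diameter, 150 long along y, that stands up from the blade's -x edge (common flat underside). Origin on the underside below the tube's middle, z up. It starts flat across the tray's wall tops (underside at z = 44 mm). Grip the tube across from above.
- scraper_grip (a point): Middle of the scraper's tube handle, on its axis, 12 mm above the underside.
- tube_l (a point): Back corner of the scraper's underside at the tube's +y end (x = -12, y = 75 mm).
- tube_r (a point): Back corner of the scraper's underside at the tube's -y end (x = -12, y = -75 mm).
- edge_l (a point): +y corner of the scraper's blade edge (x = 90, y = 75 mm).
- edge_r (a point): -y corner of the scraper's blade edge (x = 90, y = -75 mm).
- pasta_board: Plain wooden pasta board fixed to the table, 240 mm (x) by 300 mm long (y), 20 mm thick; origin at the centre of its underside, z up; its top is at z = 20 mm. To the robot's left.
- small_pin: Small plain wooden rolling pin, a cylinder 34 mm in diameter, 180 mm long along x, lying in another compartment; origin at its centre. It stays.
- spatula: Smooth flat wooden spatula 180 mm long (x), 8 mm thick, with a blade 46 mm wide at +x and a handle 22 mm wide, lying in the remaining compartment; origin at the centre of its underside. It stays.
- oil_bottle: Green glass oil bottle, 64 mm in diameter, 230 mm high, standing beyond the work; origin at the centre of its base. Bystander.
- tumbler: Upturned glass tumbler, 74 mm in diameter, 90 mm high, standing beyond the tray; origin at the centre of its foot. Bystander.
There are look-alikes about, which are no part of the job. Several things have the shape of the scraper; the one meant has the colours described above. What is shaped like the gnocchi_board but white is not meant.

How it is judged:
On the way:
1. the gnocchi board has been slid up the slope: its end stands at least 24 mm out past the lip while its tail is still down in its compartment (x of gnocchi_tip in the frame of tool_tray above 0.205 m and z of gnocchi_tail in the frame of tool_tray below 0.02 m and x of gnocchi_tail in the frame of tool_tray below 0.12 m), for 0.2 s.
At the end, for the whole second after the job is handed in: Gnocchi board and scraper lie at rest, flat (0.1 rad), ridges and tube up, undersides within 5 mm of the pasta board's top, all ends and corners inside its outline (3 mm tolerance), the gnocchi board lengthwise along it within 0.2 rad (angle between each of gnocchi_board, scraper's own z axis and vertical below 0.1 rad and z of gnocchi_board in the frame of pasta_board between 0.015 and 0.026 m and linear speed of each of gnocchi_board, scraper below 0.03 m/s and angular speed of each of gnocchi_board, scraper below 0.3 rad/s and z of scraper in the frame of pasta_board between 0.015 and 0.026 m and x of gnocchi_tip in the frame of pasta_board between -0.1 and 0.1 m and y of gnocchi_tip in the frame of pasta_board between -0.153 and 0.153 m and x of gnocchi_tail in the frame of pasta_board between -0.1 and 0.1 m and y of gnocchi_tail in the frame of pasta_board between -0.153 and 0.153 m and x of tube_l in the frame of pasta_board between -0.123 and 0.123 m and y of tube_l in the frame of pasta_board between -0.153 and 0.153 m and x of tube_r in the frame of pasta_board between -0.123 and 0.123 m and y of tube_r in the frame of pasta_board between -0.153 and 0.153 m and x of edge_l in the frame of pasta_board between -0.123 and 0.123 m and y of edge_l in the frame of pasta_board between -0.153 and 0.153 m and x of edge_r in the frame of pasta_board between -0.123 and 0.123 m and y of edge_r in the frame of pasta_board between -0.153 and 0.153 m and angle between the x axis of gnocchi_board and the y axis of pasta_board, either way round below 0.2 rad); the robot touches nothing.
It fails at once if the small rolling pin is shifted more than 30 mm (distance of small_pin from where it was at the start of the episode above 0.03 m).
It fails at once if the spatula is shifted more than 30 mm (distance of spatula from where it was at the start of the episode above 0.03 m).
It fails at once if the oil bottle is shifted more than 20 mm or tipped (distance of oil_bottle from where it was at the start of the episode above 0.02 m or angle between oil_bottle's own z axis and vertical above 0.3 rad).
It fails at once if the tumbler is shifted more than 20 mm or tipped (distance of tumbler from where it was at the start of the episode above 0.02 m or angle between tumbler's own z axis and vertical above 0.3 rad).
It also fails if it takes over 67 s, if anything falls off the work surface, if the arm or the gripper's body presses on something with over 40 N, if the wrist force passes 120 N, or if a joint passes its speed limit or range.

## Working session

There is one attempt and no reset: what is moved stays moved. The work goes in short steps, Python scripts to look and compute and a tool call to move; the robot and the scene stay as the last step left them, time stands still between calls to the robot, and variables do not carry over. Pictures are saved under pics/ and viewed, at most 10 in all, crops included, and the job is handed in when it is done.

Besides the shell and the picture viewer there is one more tool, called after "Call:" as name(argument=value, ...) on one line, values as JSON. arm_command: Moves the arm, as the interface text tells. Its arguments: {"type":"object","properties":{"rows":{"type":"array"},"grip_force":{"type":"number"}},"required":["rows"]}

```bash
mkdir -p pics; cat > h.py <<'E'
import numpy as np, cv2
from bench import r
def grab(n):
    f=r.grab_frame(n); f['bgr']=f['frame'][:,:,::-1].copy(); return f
def ray(f,uv):
    p=cv2.undistortPoints(np.array(uv,float).reshape(-1,1,2),f['K'],np.array(f['distortion'],float)).reshape(-1,2)
    T=f['world_from_camera']; d=np.c_[p,np.ones(len(p))]@T[:3,:3].T
    return T[:3,3],d
def onz(f,uv,z):
    o,d=ray(f,uv); return o+d*((z-o[2])/d[:,2])[:,None]
def cloud(f):
    h,w=f['depth'].shape; uv=np.stack(np.meshgrid(np.arange(w),np.arange(h)),-1).reshape(-1,2)
    o,d=ray(f,uv); return (o+d*f['depth'].reshape(-1,1)).reshape(h,w,3)
E
python3 - <<'E'
from h import *
for n in('top','side'):
    f=grab(n); cv2.imwrite(f'pics/{n}0.png',f['bgr']); np.savez(f'{n}0.npz',**{k:np.array(v) for k,v in f.items()})
    print(n,f['world_from_camera'].round(3).tolist(),f['K'][0,0])
print(r.get_obs())
E
```

```text
top [[0.006, -0.976, 0.216, 0.171], [-1.0, -0.007, -0.002, -0.121], [0.004, -0.216, -0.976, 1.514], [0.0, 0.0, 0.0, 1.0]] 534.6793363319592
side [[0.87, -0.311, 0.383, -0.003], [-0.493, -0.516, 0.7, -1.062], [-0.02, -0.798, -0.602, 0.867], [0.0, 0.0, 0.0, 1.0]] 420.8954203466293
{'clock': 0.1, 'joints': array([-1.25111554,  0.47770318,  0.02234559,  1.55632644, -0.01148474,
        1.10931855, -0.08311449]), 'qvel': array([ 0.00034483, -0.00217352, -0.00085813, -0.00266517, -0.00015621,
       -0.00026238,  0.00057622]), 'tau': array([ 4.61945587e-03, -5.97762001e+01,  1.61372300e+00, -2.81955796e+01,
        1.28141226e-02,  4.99350353e-03, -2.05486742e-06]), 'tcp_pos': array([0.27983283, 0.61371843, 0.24944358]), 'orientation': array([-6.66783507e-01, -3.06979624e+00,  2.53353880e-03]), 'contact_force': array([ 0.77127663, -0.7060768 ,  0.29223937]), 'moment': array([-0.02089198,  0.04878424,  0.00599823]), 'gripper_force': 0.0, 'grip_width': 0.0855197005962261}
```

View pics/top0.png

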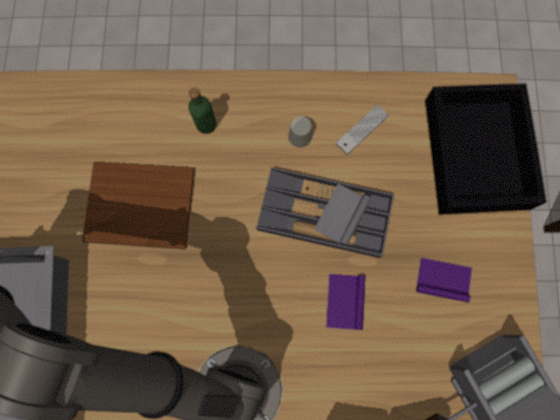

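View pics/side0.png

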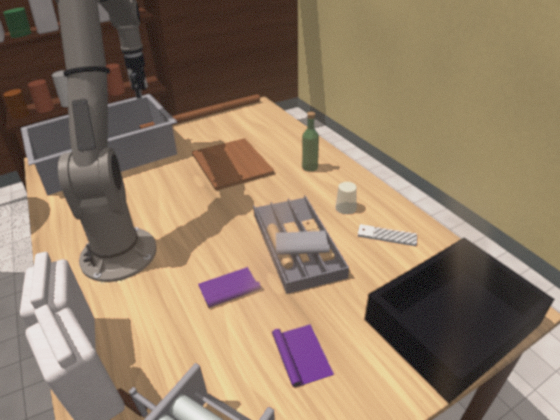

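The top view shows the tray at about (325,212), the scraper lying across it at (342,213), and the pasta board at (140,205). The bottle is at (202,112) and the tumbler at (300,130). Next I'll zoom in on the tray.

```bash
python3 - <<'E'
import cv2,numpy as np
a=cv2.imread('pics/top0.png')[155:265,250:400]; b=cv2.imread('pics/side0.png')[190:295,240:360]
a=cv2.resize(a,None,fx=5,fy=5,interpolation=cv2.INTER_CUBIC)
cv2.imwrite('pics/c1.png',a)
from h import *
f=dict(np.load('top0.npz'))
P=cloud(f)
# pasta board
hsv=cv2.cvtColor(f['bgr'],cv2.COLOR_BGR2HSV)
for nm,z0,z1,box in(('pasta',.012,.03,(75,150,205,255)),('scrtop',.05,.09,(300,170,390,250)),('traytops',.036,.05,(250,160,400,260))):
    m=((P[...,2]>z0)&(P[...,2]<z1)).astype(np.uint8); k=np.zeros_like(m);k[box[1]:box[3],box[0]:box[2]]=1;m&=k
    c=max(cv2.findContours(m,0,2)[0],key=cv2.contourArea)
    q=P[...,:2][m>0]; 
    rect=cv2.minAreaRect(q.astype(np.float32)*1000)
    print(nm,m.sum(),rect,np.median(P[...,2][m>0]),'\n',cv2.boxPoints(rect).round(0).tolist())
E
```

```text
pasta 8275 ((514.8712158203125, 300.2462463378906), (303.1432800292969, 243.27220153808594), 86.63956451416016) 0.019521492602652346 
 [[385.0, 156.0], [627.0, 142.0], [645.0, 444.0], [402.0, 459.0]]
scrtop 580 ((477.7899475097656, -297.54998779296875), (185.28567504882812, 190.4790802001953), 4.2859320640563965) 0.06317050612049169 
 [[378.0, -210.0], [393.0, -399.0], [577.0, -386.0], [563.0, -196.0]]
traytops 2551 ((493.6789245605469, -238.83164978027344), (359.2165222167969, 184.94796752929688), 77.43096160888672) 0.04405987514392096 
 [[364.0, -394.0], [545.0, -434.0], [623.0, -84.0], [443.0, -43.0]]
```

View pics/c1.png

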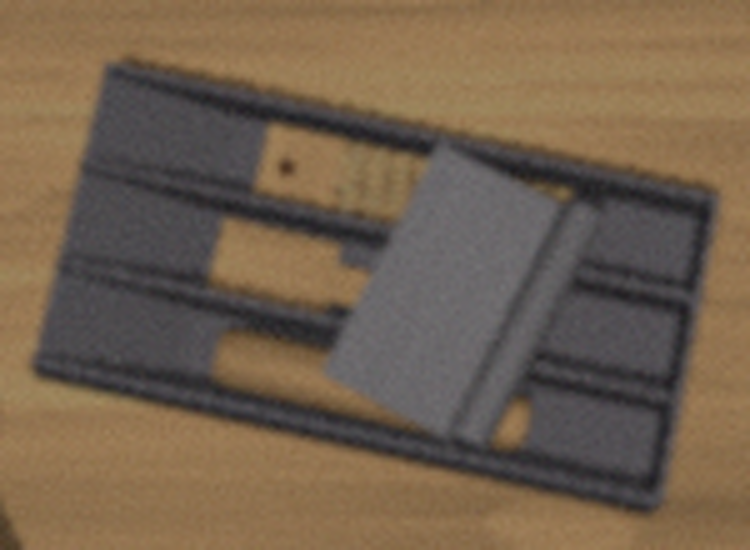

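The crop shows the gnocchi board (plain end with a dark hole at (287,167)) in the far compartment, which is tray y=-59. The spatula is in the middle and the pin in the near one. The scraper's tube runs from (585,200) to (470,440) and its blade points left.

```bash
python3 - <<'E'
from h import *
f=dict(np.load('top0.npz')); P=cloud(f)
c=lambda pts:np.array(pts)/5+[250,155]-.4
print('tube ends', onz(f,c([(587,200),(470,440)]),.062).round(4).tolist())
print('blade edge', onz(f,c([(440,145),(326,376)]),.046).round(4).tolist())
print('gn tip', onz(f,c([(266,122),(254,190)]),.018).round(4).tolist(), onz(f,c([(287,167)]),.018))
print('lip', onz(f,c([(110,66),(38,372)]),.044).round(4).tolist(),'back',onz(f,c([(716,190),(658,503)]),.044).round(4).tolist())
# depth-based tube
m=(P[...,2]>.056)&(P[...,2]<.08); 
X=P[m]; X=X[(abs(X[:,0]-.48)<.09)&(abs(X[:,1]+.29)<.075)]
print(len(X),X.mean(0),cv2.minAreaRect((X[:,:2]*1000).astype(np.float32)))
for n,(u0,v0,u1,v1) in {'bottle':(185,85,220,140),'tumbler':(285,110,320,150)}.items():
    Q=P[v0:v1,u0:u1].reshape(-1,3); Q=Q[Q[:,2]>.05]; print(n,np.median(Q,0),Q.min(0),Q.max(0))
f=dict(np.load('side0.npz')); P=cloud(f)
X=P.reshape(-1,3);X=X[(X[:,2]>.058)&(X[:,2]<.08)&(abs(X[:,0]-.48)<.1)&(abs(X[:,1]+.29)<.09)]
print(len(X),X.mean(0),cv2.minAreaRect((X[:,:2]*1000).astype(np.float32)))
for n,(u0,v0,u1,v1) in {'bottle':(295,110,325,175),'tumbler':(330,180,362,215)}.items():
    Q=P[v0:v1,u0:u1].reshape(-1,3); Q=Q[Q[:,2]>.04]; print(n,np.median(Q,0),Q.min(0),Q.max(0))
E
```

```text
tube ends [[0.5358, -0.3542, 0.062], [0.3994, -0.2861, 0.062]]
blade edge [[0.5714, -0.2737, 0.046], [0.4375, -0.208, 0.046]]
gn tip [[0.5921, -0.1757, 0.018], [0.5513, -0.1687, 0.018]] [[ 0.56519169 -0.18779571  0.018     ]]
lip [[0.6174, -0.0854, 0.044], [0.439, -0.0473, 0.044]] back [[0.5468, -0.4311, 0.044], [0.3675, -0.3921, 0.044]]
433 [ 0.46242669 -0.3177839   0.06489148] ((474.8095397949219, -297.6634521484375), (73.49214172363281, 150.40040588378906), 61.705379486083984)
bottle [0.75144214 0.10827556 0.14879832] [ 0.17084545 -0.12137896  0.05028656] [0.79443566 0.14512686 1.51367179]
tumbler [ 0.72144182 -0.16799278  0.08832038] [ 0.17084545 -0.19825023  0.05019603] [ 0.76160933 -0.12137896  1.51367179]
330 [ 0.45798731 -0.32382415  0.06460188] ((460.0970153808594, -323.3020935058594), (21.52057647705078, 149.14993286132812), 63.379756927490234)
bottle [0.75122349 0.09639935 0.12710422] [-0.00294165 -1.06194783  0.04004927] [0.78881581 0.13575752 0.86740438]
tumbler [ 0.71505933 -0.18566557  0.07920378] [-0.00294165 -1.06194783  0.04003853] [ 0.7568333  -0.13954603  0.86740438]
```

Call:
arm_command(rows=[{"fingers": 1, "x": -0.029, "y": -0.023}, {"fingers": 1, "x": -0.029, "y": -0.023}, {"fingers": 1, "x": -0.029, "y": -0.023}, {"fingers": 1, "x": -0.029, "y": -0.023}, {"fingers": 1, "x": -0.029, "y": -0.023}, {"fingers": 1, "x": -0.029, "y": -0.023}, {"fingers": 1, "x": -0.029, "y": -0.023}], grip_force=80)

```text
validation failed for argument at $.ro...
```

Call:
arm_command(rows=[{"fingers": 1, "x": -0.029, "y": -0.023}, {"fingers": 1, "x": -0.029, "y": -0.023}, {"fingers": 1, "x": -0.029, "y": -0.023}, {"fingers": 1, "x": -0.029, "y": -0.023}, {"fingers": 1, "x": -0.029, "y": -0.023}, {"fingers": 1, "x": -0.029, "y": -0.023}, {"fingers": 1, "x": -0.029, "y": -0.023}])

```text
validation failed for argument at $.ro...
```

```bash
cat >> h.py <<'E'
from scipy.spatial.transform import Rotation as Ro
def go(p,yaw=None,o=None):
    "shift in tool axes to world p; yaw: wanted world angle (deg) of tool y, tool pointing down"
    o=o or r.get_obs(); R=Ro.from_rotvec(o['orientation'])
    print('t',round(o['clock'],2),'pos',o['tcp_pos'].round(4),'yawy',np.degrees(np.arctan2(*R.as_matrix()[[1,0],1])).round(2),'tz',R.as_matrix()[:,2].round(4),'q',o['joints'].round(2),'F',o['contact_force'].round(1),'w',round(o['grip_width'],4),round(float(o['gripper_force']),1))
    if yaw is not None:
        a=np.radians(yaw); W=np.array([[-0.,0,0],[0,0,0],[0,0,-1]]); W[:2,1]=np.cos(a),np.sin(a); W[:2,0]=-np.array([-np.sin(a),np.cos(a)])*-1
        if np.linalg.det(W)<0: W[:2,0]*=-1
        print('turn deg',np.degrees((R.inv()*Ro.from_matrix(W)).as_rotvec()).round(2))
        print('shift after turn',(W.T@(np.array(p)-o['tcp_pos'])).round(4))
    print('shift now',R.inv().apply(np.array(p)-o['tcp_pos']).round(4))
E
python3 -c "
from h import *
go([.464,-.321,.12],63.5)"
```

```text
t 0.1 pos [0.2798 0.6137 0.2494] yawy 65.49 tz [-6.0e-04 -1.5e-03 -1.0e+00] q [-1.25  0.48  0.02  1.56 -0.01  1.11 -0.08] F [ 0.8 -0.7  0.3] w 0.0855 0.0
turn deg [-0.09  0.01  1.99]
shift after turn [-0.5819 -0.7543  0.1294]
shift now [-0.5553 -0.7739  0.1308]
```

Call:
arm_command(rows=[{"fingers": 1, "x": -0.029, "y": -0.023, "z": 0, "ax": 0, "ay": 0, "az": 0.2}, {"fingers": 1, "x": -0.029, "y": -0.023, "z": 0, "ax": 0, "ay": 0, "az": 0.2}], grip_force=80)

```text
clock: 0.27
tcp_pos: [0.3117, 0.5489, 0.2493]
orientation: [-0.67, -3.068, 0.001]
contact_force: [1.4, -0.7, -0.3]
grip_width: 0.0853
gripper_force: 0.0
```

Every field is required in each row.

Call:
arm_command(rows=[{"fingers": 1, "x": -0.029, "y": -0.023, "z": 0, "ax": 0, "ay": 0, "az": 0.2}, {"fingers": 1, "x": -0.029, "y": -0.023, "z": 0, "ax": 0, "ay": 0, "az": 0.2}, {"fingers": 1, "x": -0.029, "y": -0.023, "z": 0, "ax": 0, "ay": 0, "az": 0.2}, {"fingers": 1, "x": -0.029, "y": -0.023, "z": 0, "ax": 0, "ay": 0, "az": 0.2}, {"fingers": 1, "x": -0.029, "y": -0.023, "z": 0, "ax": 0, "ay": 0, "az": 0.2}, {"fingers": 1, "x": -0.029, "y": -0.023, "z": 0, "ax": 0, "ay": 0, "az": 0.2}, {"fingers": 1, "x": -0.029, "y": -0.023, "z": 0, "ax": 0, "ay": 0, "az": 0.2}, {"fingers": 1, "x": -0.029, "y": -0.023, "z": 0, "ax": 0, "ay": 0, "az": 0.2}, {"fingers": 1, "x": -0.029, "y": -0.023, "z": 0, "ax": 0, "ay": 0, "az": 0}, {"fingers": 1, "x": -0.029, "y": -0.023, "z": 0, "ax": 0, "ay": 0, "az": 0}])

```text
clock: 1.1
tcp_pos: [0.4749, 0.2131, 0.2501]
orientation: [-0.72, -3.058, 0.0]
contact_force: [0.3, -0.6, -0.2]
grip_width: 0.0856
gripper_force: 0.0
```

```bash
python3 -c "
from h import *
go([.464,-.321,.12],63.5)"
```

```text
t 1.1 pos [0.4749 0.2131 0.2501] yawy 63.49 tz [-4.e-04 -1.e-04 -1.e+00] q [-0.71  0.22  0.19  1.93 -0.05  0.99  0.62] F [ 0.3 -0.6 -0.2] w 0.0856 0.0
turn deg [-0.01 -0.02 -0.01]
shift after turn [-0.2286 -0.4828  0.1301]
shift now [-0.2287 -0.4827  0.1302]
```

Call:
arm_command(rows=[{"fingers": 1, "x": -0.0152, "y": -0.0322, "z": 0.005, "ax": 0, "ay": 0, "az": 0}, {"fingers": 1, "x": -0.0152, "y": -0.0322, "z": 0.005, "ax": 0, "ay": 0, "az": 0}, {"fingers": 1, "x": -0.0152, "y": -0.0322, "z": 0.005, "ax": 0, "ay": 0, "az": 0}, {"fingers": 1, "x": -0.0152, "y": -0.0322, "z": 0.005, "ax": 0, "ay": 0, "az": 0}, {"fingers": 1, "x": -0.0152, "y": -0.0322, "z": 0.005, "ax": 0, "ay": 0, "az": 0}, {"fingers": 1, "x": -0.0152, "y": -0.0322, "z": 0.005, "ax": 0, "ay": 0, "az": 0}, {"fingers": 1, "x": -0.0152, "y": -0.0322, "z": 0.005, "ax": 0, "ay": 0, "az": 0}, {"fingers": 1, "x": -0.0152, "y": -0.0322, "z": 0.005, "ax": 0, "ay": 0, "az": 0}, {"fingers": 1, "x": -0.0152, "y": -0.0322, "z": 0.005, "ax": 0, "ay": 0, "az": 0}, {"fingers": 1, "x": -0.0152, "y": -0.0322, "z": 0.005, "ax": 0, "ay": 0, "az": 0}])

```text
clock: 1.93
tcp_pos: [0.4664, -0.1426, 0.2]
orientation: [-0.72, -3.058, -0.0]
contact_force: [0.3, -0.6, 1.4]
grip_width: 0.0853
gripper_force: 0.0
```

Call:
arm_command(rows=[{"fingers": 1, "x": -0.0152, "y": -0.0322, "z": 0.015, "ax": 0, "ay": 0, "az": 0}, {"fingers": 1, "x": -0.0152, "y": -0.0322, "z": 0.015, "ax": 0, "ay": 0, "az": 0}, {"fingers": 1, "x": -0.0152, "y": -0.0322, "z": 0.015, "ax": 0, "ay": 0, "az": 0}, {"fingers": 1, "x": -0.0152, "y": -0.0322, "z": 0.015, "ax": 0, "ay": 0, "az": 0}, {"fingers": 1, "x": -0.0152, "y": -0.0322, "z": 0.015, "ax": 0, "ay": 0, "az": 0}, {"fingers": 1, "x": 0, "y": 0, "z": 0.005, "ax": 0, "ay": 0, "az": 0}])

```text
clock: 2.43
tcp_pos: [0.4601, -0.3266, 0.1187]
orientation: [-0.733, -3.054, 0.007]
contact_force: [-0.5, -0.2, 0.4]
grip_width: 0.0854
gripper_force: 0.0
```

```bash
python3 - <<'E'
from h import *
go([.464,-.321,.069],63.5)
f=grab('side'); P=cloud(f); X=P.reshape(-1,3);X=X[(X[:,2]>.058)&(X[:,2]<.071)&(abs(X[:,0]-.48)<.1)&(abs(X[:,1]+.29)<.09)]
print(len(X),cv2.minAreaRect((X[:,:2]*1000).astype(np.float32)))
cv2.imwrite('pics/s1.png',cv2.resize(f['bgr'][150:310,200:400],None,fx=4,fy=3.75,interpolation=2))
E
```

```text
t 2.43 pos [ 0.4601 -0.3266  0.1187] yawy 62.99 tz [-0.0022 -0.0042 -1.    ] q [ 0.18  0.49  0.41  1.96 -0.27  0.75  1.86] F [-0.5 -0.2  0.4] w 0.0854 0.0
turn deg [-0.27 -0.   -0.51]
shift after turn [-0.001   0.0068  0.0497]
shift now [-0.001   0.007   0.0497]
303 ((459.84686279296875, -323.8932189941406), (22.662109375, 149.08648681640625), 64.21661376953125)
```

View pics/s1.png

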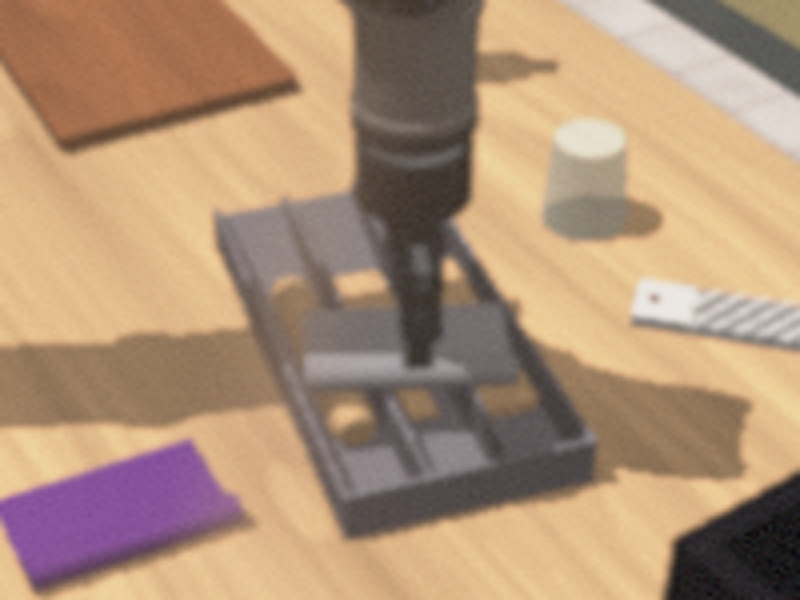

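The gripper stands over the tube's middle, at about (420,365) in the crop. I'll lower it and grip.

Call:
arm_command(rows=[{"fingers": 1, "x": -0.001, "y": 0.003, "z": 0.012, "ax": 0, "ay": 0, "az": 0}, {"fingers": 1, "x": 0, "y": 0.003, "z": 0.012, "ax": 0, "ay": 0, "az": 0}, {"fingers": 1, "x": 0, "y": 0, "z": 0.012, "ax": 0, "ay": 0, "az": 0}, {"fingers": 1, "x": 0, "y": 0, "z": 0.008, "ax": 0, "ay": 0, "az": 0}, {"fingers": 1, "x": 0, "y": 0, "z": 0.005, "ax": 0, "ay": 0, "az": 0}, {"fingers": 0, "x": 0, "y": 0, "z": 0, "ax": 0, "ay": 0, "az": 0}, {"fingers": -1, "x": 0, "y": 0, "z": 0, "ax": 0, "ay": 0, "az": 0}, {"fingers": -1, "x": 0, "y": 0, "z": 0, "ax": 0, "ay": 0, "az": 0}, {"fingers": -1, "x": 0, "y": 0, "z": 0, "ax": 0, "ay": 0, "az": 0}, {"fingers": -1, "x": 0, "y": 0, "z": 0, "ax": 0, "ay": 0, "az": 0}])

```text
clock: 3.32
tcp_pos: [0.4668, -0.3151, 0.072]
orientation: [0.721, 3.056, -0.002]
contact_force: [-1.4, -2.5, 1.9]
grip_width: 0.0254
gripper_force: 1.4
```

Call:
arm_command(rows=[{"fingers": -1, "x": 0, "y": 0, "z": 0, "ax": 0, "ay": 0, "az": 0}, {"fingers": -1, "x": 0, "y": 0, "z": 0, "ax": 0, "ay": 0, "az": 0}, {"fingers": -1, "x": 0, "y": 0, "z": 0, "ax": 0, "ay": 0, "az": 0}])

```text
clock: 3.57
tcp_pos: [0.4668, -0.3152, 0.0724]
orientation: [0.721, 3.056, -0.001]
contact_force: [-2.0, -1.8, 6.4]
grip_width: 0.0206
gripper_force: 78.2
```

```bash
python3 - <<'E'
from h import *
go([.464,-.321,.067],63.5)
f=grab('side');cv2.imwrite('pics/s2.png',cv2.resize(f['bgr'][215:285,260:350],None,fx=8,fy=8,interpolation=2))
E
```

```text
t 3.57 pos [ 0.4668 -0.3152  0.0724] yawy 63.44 tz [ 0.0014 -0.0012 -1.    ] q [ 0.2   0.55  0.37  1.98 -0.32  0.66  1.88] F [-2.  -1.8  6.4] w 0.0206 78.2
turn deg [-0.03  0.1  -0.06]
shift after turn [-0.0001 -0.0065  0.0054]
shift now [-0.0001 -0.0065  0.0054]
```

View pics/s2.png

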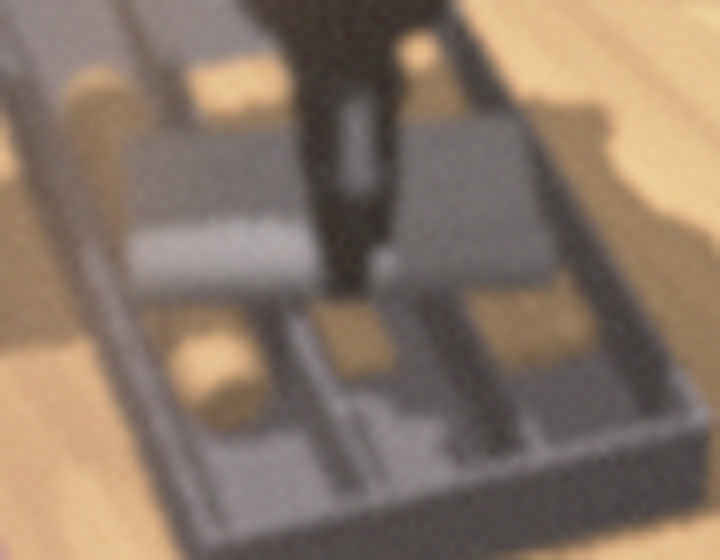

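The finger wraps the tube from above at (345,270) in the crop and the scraper lies level, so I'll lift gently.

Call:
arm_command(rows=[{"fingers": -1, "x": 0, "y": 0, "z": -0.005, "ax": 0, "ay": 0, "az": 0}, {"fingers": -1, "x": 0, "y": 0, "z": -0.01, "ax": 0, "ay": 0, "az": 0}, {"fingers": -1, "x": 0, "y": 0, "z": -0.015, "ax": 0, "ay": 0, "az": 0}, {"fingers": -1, "x": 0, "y": 0, "z": -0.02, "ax": 0, "ay": 0, "az": 0}, {"fingers": -1, "x": 0, "y": 0, "z": -0.02, "ax": 0, "ay": 0, "az": 0}])

```text
clock: 4.03
tcp_pos: [0.4661, -0.3136, 0.1422]
orientation: [-0.72, -3.057, -0.001]
contact_force: [-0.7, 0.1, -3.0]
grip_width: 0.0211
gripper_force: 78.9
```

```bash
python3 - <<'E'
from h import *
go([.43,.31,.15],-3.4)
f=grab('side'); P=cloud(f); X=P.reshape(-1,3);X=X[(X[:,2]>.09)&(X[:,2]<.2)&(abs(X[:,0]-.48)<.14)&(abs(X[:,1]+.27)<.12)]
cv2.imwrite('pics/s3.png',cv2.resize(f['bgr'][150:310,200:400],None,fx=4,fy=3.75,interpolation=2))
E
```

```text
t 4.03 pos [ 0.4661 -0.3136  0.1422] yawy 63.49 tz [-1.2e-03  7.0e-04 -1.0e+00] q [ 0.15  0.45  0.43  1.95 -0.25  0.8   1.83] F [-0.7  0.1 -3. ] w 0.0211 78.9
turn deg [-4.000e-02 -7.000e-02  6.689e+01]
shift after turn [ 0.6204 -0.0731 -0.0078]
shift now [ 0.3107  0.5419 -0.0073]
```

View pics/s3.png

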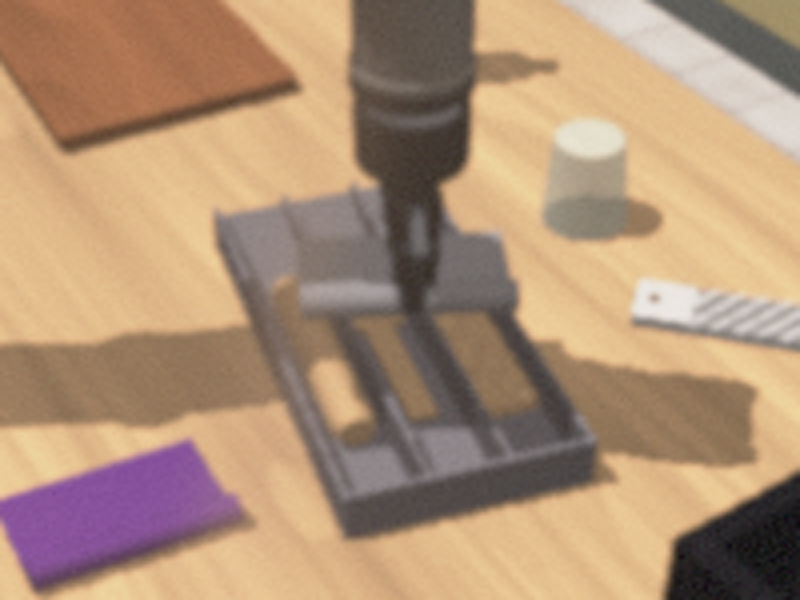

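The scraper is lifted level and the compartments are undisturbed. I'll carry it to the left.

Call:
arm_command(rows=[{"fingers": -1, "x": 0.009, "y": 0.03, "z": -0.001, "ax": 0, "ay": 0, "az": 0}, {"fingers": -1, "x": 0.009, "y": 0.03, "z": -0.001, "ax": 0, "ay": 0, "az": 0}, {"fingers": -1, "x": 0.009, "y": 0.03, "z": -0.001, "ax": 0, "ay": 0, "az": 0}, {"fingers": -1, "x": 0.009, "y": 0.03, "z": -0.001, "ax": 0, "ay": 0, "az": 0}, {"fingers": -1, "x": 0.009, "y": 0.03, "z": -0.001, "ax": 0, "ay": 0, "az": 0}, {"fingers": -1, "x": 0.009, "y": 0.03, "z": -0.001, "ax": 0, "ay": 0, "az": 0}, {"fingers": -1, "x": 0.009, "y": 0.03, "z": -0.001, "ax": 0, "ay": 0, "az": 0}, {"fingers": -1, "x": 0.009, "y": 0.03, "z": -0.001, "ax": 0, "ay": 0, "az": 0}, {"fingers": -1, "x": 0.009, "y": 0.03, "z": 0, "ax": 0, "ay": 0, "az": 0}, {"fingers": -1, "x": 0.009, "y": 0.03, "z": 0, "ax": 0, "ay": 0, "az": 0}])

```text
clock: 4.92
tcp_pos: [0.5198, -0.0038, 0.1496]
orientation: [0.72, 3.058, 0.001]
contact_force: [0.4, 0.0, -2.4]
grip_width: 0.0206
gripper_force: 79.1
```

Call:
arm_command(rows=[{"fingers": -1, "x": 0, "y": 0, "z": 0, "ax": 0, "ay": 0, "az": 6.7}, {"fingers": -1, "x": 0, "y": 0, "z": 0, "ax": 0, "ay": 0, "az": 6.7}, {"fingers": -1, "x": 0, "y": 0, "z": 0, "ax": 0, "ay": 0, "az": 6.7}, {"fingers": -1, "x": 0, "y": 0, "z": 0, "ax": 0, "ay": 0, "az": 6.7}, {"fingers": -1, "x": 0, "y": 0, "z": 0, "ax": 0, "ay": 0, "az": 6.7}, {"fingers": -1, "x": 0, "y": 0, "z": 0, "ax": 0, "ay": 0, "az": 6.7}, {"fingers": -1, "x": 0, "y": 0, "z": 0, "ax": 0, "ay": 0, "az": 6.7}, {"fingers": -1, "x": 0, "y": 0, "z": 0, "ax": 0, "ay": 0, "az": 6.7}, {"fingers": -1, "x": 0, "y": 0, "z": 0, "ax": 0, "ay": 0, "az": 6.7}, {"fingers": -1, "x": 0, "y": 0, "z": 0, "ax": 0, "ay": 0, "az": 6.7}])

```text
clock: 5.75
tcp_pos: [0.5197, -0.0052, 0.1494]
orientation: [-2.294, -2.146, -0.0]
contact_force: [0.1, 0.8, -2.4]
grip_width: 0.021
gripper_force: 79.1
```

```bash
python3 - <<'E'
from h import *
go([.417,.306,.10],-3.4)
E
```

```text
t 5.75 pos [ 0.5197 -0.0052  0.1494] yawy -3.83 tz [-3.e-04  6.e-04 -1.e+00] q [-0.65  0.42  0.67  2.05 -0.37  0.79  0.18] F [ 0.1  0.8 -2.4] w 0.021 79.1
turn deg [-0.02 -0.03 -0.43]
shift after turn [ 0.3045 -0.121   0.0494]
shift now [ 0.3036 -0.1232  0.0496]
```

Call:
arm_command(rows=[{"fingers": -1, "x": 0.0304, "y": -0.0121, "z": 0.002, "ax": 0, "ay": 0, "az": -0.4}, {"fingers": -1, "x": 0.0304, "y": -0.0121, "z": 0.002, "ax": 0, "ay": 0, "az": 0}, {"fingers": -1, "x": 0.0304, "y": -0.0121, "z": 0.003, "ax": 0, "ay": 0, "az": 0}, {"fingers": -1, "x": 0.0304, "y": -0.0121, "z": 0.005, "ax": 0, "ay": 0, "az": 0}, {"fingers": -1, "x": 0.0304, "y": -0.0121, "z": 0.005, "ax": 0, "ay": 0, "az": 0}, {"fingers": -1, "x": 0.0304, "y": -0.0121, "z": 0.005, "ax": 0, "ay": 0, "az": 0}, {"fingers": -1, "x": 0.0304, "y": -0.0121, "z": 0.005, "ax": 0, "ay": 0, "az": 0}, {"fingers": -1, "x": 0.0304, "y": -0.0121, "z": 0.005, "ax": 0, "ay": 0, "az": 0}, {"fingers": -1, "x": 0.0304, "y": -0.0121, "z": 0.005, "ax": 0, "ay": 0, "az": 0}, {"fingers": -1, "x": 0.0304, "y": -0.0121, "z": 0.005, "ax": 0, "ay": 0, "az": 0}])

```text
clock: 6.58
tcp_pos: [0.4148, 0.3064, 0.1073]
orientation: [-2.28, -2.16, -0.0]
contact_force: [0.7, 0.1, -2.8]
grip_width: 0.0205
gripper_force: 79.1
```

Call:
arm_command(rows=[{"fingers": -1, "x": 0, "y": 0, "z": 0.005, "ax": 0, "ay": 0, "az": 0}, {"fingers": -1, "x": 0, "y": 0, "z": 0, "ax": 0, "ay": 0, "az": 0}])

```text
clock: 6.75
tcp_pos: [0.4141, 0.3069, 0.1015]
orientation: [-2.275, -2.166, 0.002]
contact_force: [0.4, -1.3, -2.2]
grip_width: 0.0203
gripper_force: 79.2
```

```bash
python3 - <<'E'
from h import *
go([.417,.306,.049],-3.4)
f=grab('side'); P=cloud(f); X=P.reshape(-1,3);X=X[(X[:,2]>.04)&(X[:,2]<.1)&(X[:,0]>.37)&(X[:,0]<.65)&(abs(X[:,1]-.3)<.16)]
print(len(X),cv2.minAreaRect((X[:,:2]*1000).astype(np.float32)))
cv2.imwrite('pics/s4.png',cv2.resize(f['bgr'][90:200,150:310],None,fx=5,fy=5,interpolation=2))
E
```

```text
t 6.75 pos [0.4141 0.3069 0.1015] yawy -2.81 tz [-1.5e-03 -3.0e-04 -1.0e+00] q [-1.23  0.48  0.59  2.09 -0.42  0.69 -0.4 ] F [ 0.4 -1.3 -2.2] w 0.0203 79.2
turn deg [-0.08  0.02  0.59]
shift after turn [-0.0007  0.0029  0.0525]
shift now [-0.0007  0.003   0.0525]
471 ((445.3520202636719, 304.94573974609375), (163.1228485107422, 114.40082550048828), 86.28768157958984)
```

View pics/s4.png

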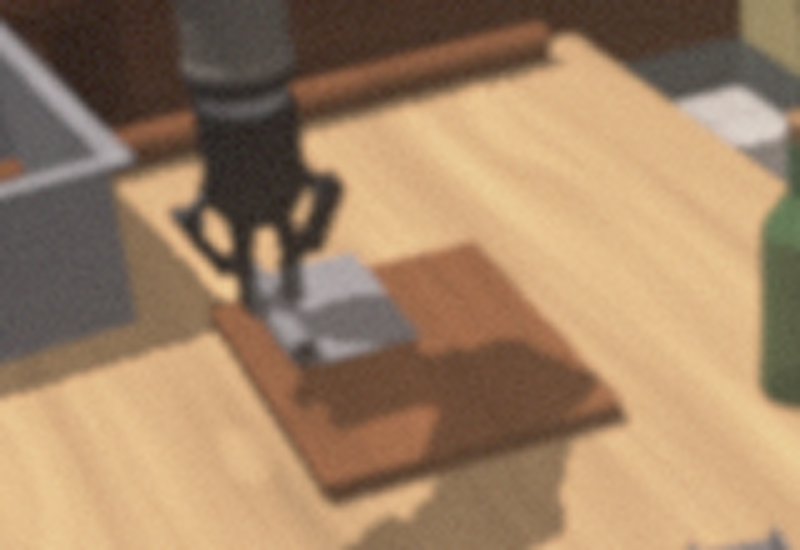

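The scraper is level over the board's near half, with clear margins. I'll lower it.

Call:
arm_command(rows=[{"fingers": -1, "x": 0, "y": 0.003, "z": 0.012, "ax": 0, "ay": 0, "az": 0.4}, {"fingers": -1, "x": 0, "y": 0.002, "z": 0.012, "ax": 0, "ay": 0, "az": 0}, {"fingers": -1, "x": 0, "y": 0, "z": 0.012, "ax": 0, "ay": 0, "az": 0}, {"fingers": -1, "x": 0, "y": 0, "z": 0.007, "ax": 0, "ay": 0, "az": 0}, {"fingers": -1, "x": 0, "y": 0, "z": 0.004, "ax": 0, "ay": 0, "az": 0}, {"fingers": -1, "x": 0, "y": 0, "z": 0.003, "ax": 0, "ay": 0, "az": 0}, {"fingers": -1, "x": 0, "y": 0, "z": 0, "ax": 0, "ay": 0, "az": 0}])

```text
clock: 7.38
tcp_pos: [0.4208, 0.304, 0.0517]
orientation: [2.289, 2.152, -0.002]
contact_force: [-0.0, -0.8, -2.9]
grip_width: 0.0207
gripper_force: 79.2
```

Call:
arm_command(rows=[{"fingers": -1, "x": 0, "y": 0, "z": 0.002, "ax": 0, "ay": 0, "az": 0}, {"fingers": -1, "x": 0, "y": 0, "z": 0.002, "ax": 0, "ay": 0, "az": 0}, {"fingers": -1, "x": 0, "y": 0, "z": 0, "ax": 0, "ay": 0, "az": 0}])

```text
clock: 7.63
tcp_pos: [0.4212, 0.3047, 0.0485]
orientation: [-2.288, -2.152, -0.001]
contact_force: [0.3, -0.1, -2.5]
grip_width: 0.021
gripper_force: 79.4
```

Call:
arm_command(rows=[{"fingers": -1, "x": 0, "y": 0, "z": 0.001, "ax": 0, "ay": 0, "az": 0}, {"fingers": -1, "x": 0, "y": 0, "z": 0.001, "ax": 0, "ay": 0, "az": 0}, {"fingers": -1, "x": 0, "y": 0, "z": 0, "ax": 0, "ay": 0, "az": 0}])

```text
clock: 7.88
tcp_pos: [0.4212, 0.3047, 0.0484]
orientation: [-2.287, -2.151, -0.002]
contact_force: [-6.7, -3.8, 24.2]
grip_width: 0.0205
gripper_force: 82.3
```

Call:
arm_command(rows=[{"fingers": -1, "x": 0, "y": 0, "z": -0.001, "ax": 0, "ay": 0, "az": 0}, {"fingers": 0, "x": 0, "y": 0, "z": 0, "ax": 0, "ay": 0, "az": 0}, {"fingers": 0.2, "x": 0, "y": 0, "z": 0, "ax": 0, "ay": 0, "az": 0}, {"fingers": 0.2, "x": 0, "y": 0, "z": 0, "ax": 0, "ay": 0, "az": 0}, {"fingers": 0.2, "x": 0, "y": 0, "z": -0.01, "ax": 0, "ay": 0, "az": 0}, {"fingers": 0.2, "x": 0, "y": 0, "z": -0.02, "ax": 0, "ay": 0, "az": 0}, {"fingers": 0.2, "x": 0, "y": 0, "z": -0.035, "ax": 0, "ay": 0, "az": 0}, {"fingers": 0.2, "x": 0, "y": 0, "z": -0.035, "ax": 0, "ay": 0, "az": 0}, {"fingers": 0.2, "x": 0, "y": 0, "z": -0.02, "ax": 0, "ay": 0, "az": 0}])

```text
clock: 8.63
tcp_pos: [0.4222, 0.3046, 0.1708]
orientation: [2.289, 2.151, 0.005]
contact_force: [0.8, 0.8, 0.3]
grip_width: 0.0511
gripper_force: 0.0
```

```bash
python3 - <<'E'
from h import *
go([.518,-.397,.12],-12.5)
f=grab('top'); P=cloud(f)
# tray now uncovered
X=P[160:260,250:400]; m=(X[...,2]>.038)&(X[...,2]<.05)
q=X[m]; q=q[(q[:,1]<0)]; print('tray',cv2.minAreaRect((q[:,:2]*1000).astype(np.float32)))
hsv=cv2.cvtColor(f['bgr'],cv2.COLOR_BGR2HSV)
k=np.zeros(hsv.shape[:2],np.uint8);k[160:260,250:400]=1
o=np.array([.494,-.239]);u=np.array([.2175,.976]);v=np.array([-.976,.2175])
G=onz(f,np.stack(np.meshgrid(np.arange(560),np.arange(420)),-1).reshape(-1,2),.018).reshape(420,560,3)[...,:2]-o
tx,ty=G@u,G@v
m=((hsv[...,1]>70)&(abs(ty+.059)<.03)&(abs(tx)<.175)).astype(np.uint8)
print('gn',m.sum()); c=max(cv2.findContours(m,0,2)[0],key=cv2.contourArea).reshape(-1,2)
a=tx[c[:,1],c[:,0]];b=ty[c[:,1],c[:,0]]; print(a.min(),a.max(),b.min(),b.max())
print('scr',end=' ');X=P.reshape(-1,3);X=X[(X[:,2]>.032)&(X[:,2]<.06)&(X[:,0]>.37)&(X[:,0]<.65)&(abs(X[:,1]-.3)<.16)];print(len(X),cv2.minAreaRect((X[:,:2]*1000).astype(np.float32)))
cv2.imwrite('pics/t2.png',cv2.resize(f['bgr'][150:270,70:410],None,fx=2.3,fy=2.3,interpolation=2))
E
```

```text
t 8.63 pos [0.4222 0.3046 0.1708] yawy -3.57 tz [ 0.0024  0.0021 -1.    ] q [-1.29  0.38  0.69  2.04 -0.33  0.83 -0.48] F [0.8 0.8 0.3] w 0.0511 0.0
turn deg [ 0.12 -0.14  8.93]
shift after turn [-0.6643  0.2454  0.0508]
shift now [-0.6944  0.1393  0.0496]
tray ((493.6067810058594, -238.9763946533203), (358.99822998046875, 184.7888946533203), 77.43452453613281)
gn 945
-0.09793414504440288 0.08171935558560135 -0.085372371370919 -0.03801251444873211
scr 322 ((419.9591369628906, 286.3476867675781), (60.23249816894531, 110.48310852050781), 15.774819374084473)
```

View pics/t2.png

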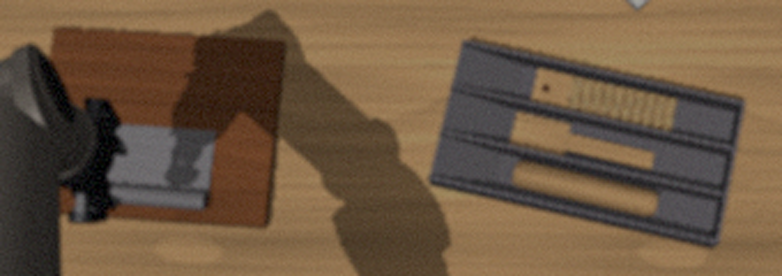

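The tray is uncovered: the gnocchi board sits at tray x -98 to +82 in the far compartment, with all the other items still in place. The scraper lies on the pasta board's near half. Next I'll go behind the gnocchi board's tail with the fingers shut.

Call:
arm_command(rows=[{"fingers": -1, "x": 0, "y": 0, "z": 0, "ax": 0, "ay": 0, "az": 4.5}, {"fingers": -1, "x": 0, "y": 0, "z": 0, "ax": 0, "ay": 0, "az": 4.5}, {"fingers": -1, "x": -0.0364, "y": 0.0138, "z": 0.002, "ax": 0, "ay": 0, "az": 0}, {"fingers": -1, "x": -0.0364, "y": 0.0138, "z": 0.002, "ax": 0, "ay": 0, "az": 0}, {"fingers": -1, "x": -0.0364, "y": 0.0138, "z": 0.002, "ax": 0, "ay": 0, "az": 0}, {"fingers": -1, "x": -0.0364, "y": 0.0138, "z": 0.002, "ax": 0, "ay": 0, "az": 0}, {"fingers": -1, "x": -0.0364, "y": 0.0138, "z": 0.002, "ax": 0, "ay": 0, "az": 0}, {"fingers": -1, "x": -0.0364, "y": 0.0138, "z": 0.002, "ax": 0, "ay": 0, "az": 0}, {"fingers": -1, "x": -0.0364, "y": 0.0138, "z": 0.002, "ax": 0, "ay": 0, "az": 0}, {"fingers": -1, "x": -0.0364, "y": 0.0138, "z": 0.002, "ax": 0, "ay": 0, "az": 0}])

```text
clock: 9.52
tcp_pos: [0.4655, -0.0056, 0.1516]
orientation: [-2.45, -1.966, -0.001]
contact_force: [0.6, 0.1, -0.3]
grip_width: 0.0
gripper_force: 0.0
```

Call:
arm_command(rows=[{"fingers": -1, "x": -0.0364, "y": 0.0138, "z": 0.003, "ax": 0, "ay": 0, "az": 0}, {"fingers": -1, "x": -0.0364, "y": 0.0138, "z": 0.003, "ax": 0, "ay": 0, "az": 0}, {"fingers": -1, "x": -0.0364, "y": 0.0138, "z": 0.003, "ax": 0, "ay": 0, "az": 0}, {"fingers": -1, "x": -0.0364, "y": 0.0138, "z": 0.003, "ax": 0, "ay": 0, "az": 0}, {"fingers": -1, "x": -0.0364, "y": 0.0138, "z": 0.003, "ax": 0, "ay": 0, "az": 0}, {"fingers": -1, "x": -0.0364, "y": 0.0138, "z": 0.003, "ax": 0, "ay": 0, "az": 0}, {"fingers": -1, "x": -0.0364, "y": 0.0138, "z": 0.003, "ax": 0, "ay": 0, "az": 0}, {"fingers": -1, "x": -0.0364, "y": 0.0138, "z": 0.003, "ax": 0, "ay": 0, "az": 0}, {"fingers": -1, "x": -0.0364, "y": 0.0138, "z": 0.003, "ax": 0, "ay": 0, "az": 0}, {"fingers": -1, "x": 0, "y": 0, "z": 0, "ax": 0, "ay": 0, "az": 0}])

```text
clock: 10.35
tcp_pos: [0.5141, -0.3599, 0.1251]
orientation: [2.454, 1.952, -0.006]
contact_force: [-0.5, -0.9, 1.1]
grip_width: 0.0001
gripper_force: 0.0
```

```bash
python3 - <<'E'
from h import *
go([.5212,-.3884,.028],-12.6)
E
```

```text
t 10.35 pos [ 0.5141 -0.3599  0.1251] yawy -13.0 tz [ 5.0e-04 -7.2e-03 -1.0e+00] q [ 0.03  0.63  0.67  1.82 -0.49  0.87  0.71] F [-0.5 -0.9  1.1] w 0.0001 0.0
turn deg [ 0.12  0.39 -0.4 ]
shift after turn [-0.0263  0.0132  0.0971]
shift now [-0.0255  0.0132  0.0973]
```

Call:
arm_command(rows=[{"fingers": -1, "x": -0.0255, "y": 0.0132, "z": 0.015, "ax": 0, "ay": 0.3, "az": -0.4}, {"fingers": -1, "x": 0, "y": 0, "z": 0.02, "ax": 0, "ay": 0, "az": 0}, {"fingers": -1, "x": 0, "y": 0, "z": 0, "ax": 0, "ay": 0, "az": 0}, {"fingers": -1, "x": 0, "y": 0, "z": 0, "ax": 0, "ay": 0, "az": 0}])

```text
clock: 10.68
tcp_pos: [0.5224, -0.3773, 0.0885]
orientation: [-2.439, -1.971, -0.005]
contact_force: [0.9, 0.4, 0.1]
grip_width: 0.0002
gripper_force: 0.0
```

```bash
python3 - <<'E'
from h import *
go([.5212,-.3884,.028],-12.6)
E
```

```text
t 10.68 pos [ 0.5224 -0.3773  0.0885] yawy -12.12 tz [-0.0015  0.0068 -1.    ] q [ 0.1   0.7   0.62  1.78 -0.53  0.84  0.77] F [0.9 0.4 0.1] w 0.0002 0.0
turn deg [-0.16 -0.36  0.48]
shift after turn [-0.0111  0.0012  0.0605]
shift now [-0.0115  0.0013  0.0604]
```

Call:
arm_command(rows=[{"fingers": -1, "x": -0.006, "y": 0.001, "z": 0.015, "ax": 0, "ay": -0.3, "az": 0.4}, {"fingers": -1, "x": 0, "y": 0, "z": 0.015, "ax": 0, "ay": 0, "az": 0}, {"fingers": -1, "x": 0, "y": 0, "z": 0.015, "ax": 0, "ay": 0, "az": 0}, {"fingers": -1, "x": 0, "y": 0, "z": 0.01, "ax": 0, "ay": 0, "az": 0}, {"fingers": -1, "x": 0, "y": 0, "z": 0, "ax": 0, "ay": 0, "az": 0}, {"fingers": -1, "x": 0, "y": 0, "z": 0, "ax": 0, "ay": 0, "az": 0}])

```text
clock: 11.18
tcp_pos: [0.5225, -0.3836, 0.0333]
orientation: [-2.449, -1.965, 0.001]
contact_force: [-0.5, -0.1, 0.7]
grip_width: 0.0001
gripper_force: 0.0
```

```bash
python3 - <<'E'
from h import *
u=np.array([.2178,.976]);p=np.array([.4937,-.239])+.06*u+np.array([.0576,-.0128])
go([p[0],p[1],.028],-12.6)
f=grab('side');cv2.imwrite('pics/s5.png',cv2.resize(f['bgr'][170:300,230:370],None,fx=4.5,fy=4.5,interpolation=2))
E
```

```text
t 11.18 pos [ 0.5225 -0.3836  0.0333] yawy -12.5 tz [-0.0016  0.001  -1.    ] q [ 0.14  0.77  0.57  1.79 -0.59  0.75  0.8 ] F [-0.5 -0.1  0.7] w 0.0001 0.0
turn deg [-0.1  -0.04  0.1 ]
shift after turn [ 0.1949 -0.0007  0.0053]
shift now [ 0.1949 -0.0003  0.0055]
```

View pics/s5.png

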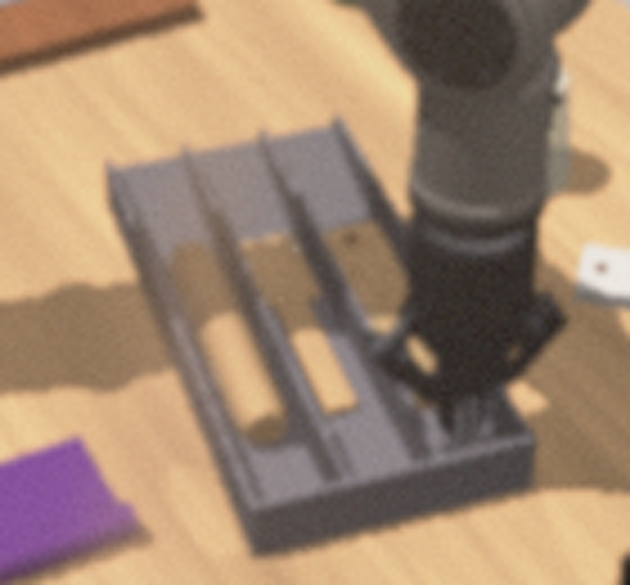

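The shut fingers are down behind the tail, near (465,430) in the crop, with no contact. I'll lower them slightly and push.

Call:
arm_command(rows=[{"fingers": -1, "x": 0, "y": 0, "z": 0.006, "ax": 0, "ay": 0, "az": 0}, {"fingers": -1, "x": 0.01, "y": 0, "z": 0, "ax": 0, "ay": 0, "az": 0}, {"fingers": -1, "x": 0.01, "y": 0, "z": 0, "ax": 0, "ay": 0, "az": 0}, {"fingers": -1, "x": 0.01, "y": 0, "z": 0, "ax": 0, "ay": 0, "az": 0}, {"fingers": -1, "x": 0.01, "y": 0, "z": 0, "ax": 0, "ay": 0, "az": 0}])

```text
clock: 11.65
tcp_pos: [0.5323, -0.3434, 0.0284]
orientation: [-2.449, -1.967, -0.001]
contact_force: [0.1, 0.2, 0.3]
grip_width: -0.0003
gripper_force: 0.2
```

Call:
arm_command(rows=[{"fingers": -1, "x": 0.01, "y": 0, "z": 0, "ax": 0, "ay": 0, "az": 0}, {"fingers": -1, "x": 0.01, "y": 0, "z": 0, "ax": 0, "ay": 0, "az": 0}, {"fingers": -1, "x": 0.01, "y": 0, "z": 0, "ax": 0, "ay": 0, "az": 0}, {"fingers": -1, "x": 0.01, "y": 0, "z": 0, "ax": 0, "ay": 0, "az": 0}, {"fingers": -1, "x": 0.01, "y": 0, "z": 0, "ax": 0, "ay": 0, "az": 0}])

```text
clock: 12.07
tcp_pos: [0.5427, -0.2953, 0.0283]
orientation: [2.45, 1.966, -0.0]
contact_force: [-1.1, -1.4, -0.1]
grip_width: 0.0006
gripper_force: 0.4
```

```bash
python3 - <<'E'
from h import *
u=np.array([.2178,.976]);p=np.array([.4937,-.239])+.054*u+np.array([.0576,-.0128])
go([p[0],p[1],.027],-12.6)
E
```

```text
t 12.07 pos [ 0.5427 -0.2953  0.0283] yawy -12.5 tz [ 1.e-04 -1.e-04 -1.e+00] q [-0.01  0.75  0.57  1.87 -0.6   0.7   0.69] F [-1.1 -1.4 -0.1] w 0.0006 0.4
turn deg [0.01 0.01 0.1 ]
shift after turn [ 0.0983 -0.0011  0.0013]
shift now [ 0.0983 -0.001   0.0013]
```

Call:
arm_command(rows=[{"fingers": -1, "x": 0.01, "y": 0, "z": 0, "ax": 0, "ay": 0, "az": 0}, {"fingers": -1, "x": 0.01, "y": 0, "z": 0, "ax": 0, "ay": 0, "az": 0}, {"fingers": -1, "x": 0.01, "y": 0, "z": 0, "ax": 0, "ay": 0, "az": 0}, {"fingers": -1, "x": 0.01, "y": 0, "z": 0, "ax": 0, "ay": 0, "az": 0}, {"fingers": -1, "x": 0.01, "y": 0, "z": 0, "ax": 0, "ay": 0, "az": 0}])

```text
clock: 12.48
tcp_pos: [0.5535, -0.2464, 0.0282]
orientation: [-2.45, -1.966, -0.0]
contact_force: [0.0, -0.4, -0.3]
grip_width: 0.0
gripper_force: 0.2
```

Call:
arm_command(rows=[{"fingers": -1, "x": 0.01, "y": 0, "z": 0, "ax": 0, "ay": 0, "az": 0}, {"fingers": -1, "x": 0.01, "y": 0, "z": 0, "ax": 0, "ay": 0, "az": 0}, {"fingers": -1, "x": 0.01, "y": 0, "z": 0, "ax": 0, "ay": 0, "az": 0}, {"fingers": -1, "x": 0.01, "y": 0, "z": 0, "ax": 0, "ay": 0, "az": 0}, {"fingers": -1, "x": 0, "y": 0, "z": 0, "ax": 0, "ay": 0, "az": 0}, {"fingers": -1, "x": 0, "y": 0, "z": 0, "ax": 0, "ay": 0, "az": 0}])

```text
clock: 12.98
tcp_pos: [0.5623, -0.2075, 0.0282]
orientation: [-2.449, -1.968, -0.0]
contact_force: [-0.9, 0.6, -0.1]
grip_width: -0.0
gripper_force: 0.0
```

```bash
cat >> h.py <<'E'
def tr(P): return (P-np.array([.4937,-.239,0]))@np.array([[.2178,-.976,0],[.976,.2178,0],[0,0,1]])
E
python3 - <<'E'
from h import *
u=np.array([.2178,.976]);p=np.array([.4937,-.239])+.054*u+np.array([.0576,-.0128])
go([p[0],p[1],.027],-12.6)
for n in('top','side'):
    f=grab(n); P=tr(cloud(f)); hsv=cv2.cvtColor(f['bgr'],cv2.COLOR_BGR2HSV)
    m=(P[...,0]>.12)&(P[...,0]<.3)&(P[...,2]>.042)&(P[...,2]<.1)&(abs(P[...,1]+.059)<.024)
    q=P[m]; print(n,m.sum()); 
    if m.sum(): print(q.min(0).round(4),q.max(0).round(4), np.polyfit(q[:,0],q[:,2],1))
    cv2.imwrite(f'pics/{n}6.png',cv2.resize(f['bgr'][150:270,240:400] if n=='top' else f['bgr'][150:300,220:380],None,fx=3.8,fy=3.8,interpolation=2))
E
```

```text
t 12.98 pos [ 0.5623 -0.2075  0.0282] yawy -12.43 tz [-0.e+00  3.e-04 -1.e+00] q [-0.17  0.73  0.58  1.92 -0.61  0.68  0.57] F [-0.9  0.6 -0.1] w -0.0 0.0
turn deg [-0.   -0.02  0.17]
shift after turn [ 0.0084 -0.0011  0.0012]
shift now [ 0.0084 -0.0011  0.0012]
top 0
side 180
[ 0.1452 -0.0784  0.0422] [ 0.2355 -0.0353  0.0657] [0.24985259 0.00354534]
```

View pics/side6.png

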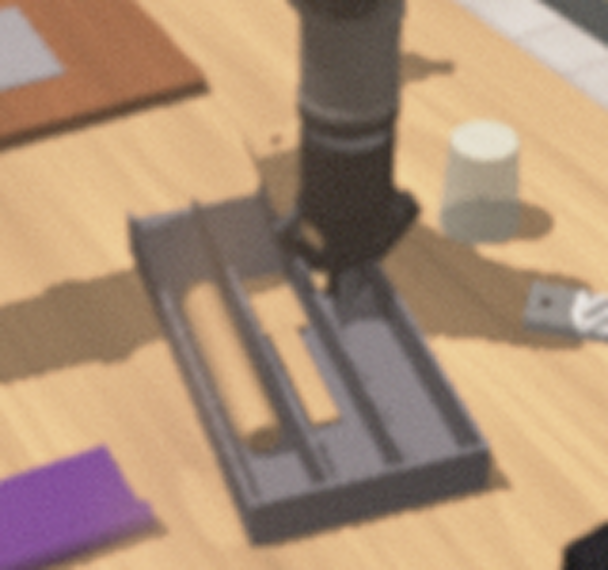

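The side view shows the plain end standing well out past the lip (tip x≈0.235, slope 14°) and the tail down in the compartment at about 0.061. I'll push 5 mm more, back off and rise.

Call:
arm_command(rows=[{"fingers": -1, "x": 0.005, "y": 0, "z": 0, "ax": 0, "ay": 0, "az": 0}, {"fingers": -1, "x": 0, "y": 0, "z": 0, "ax": 0, "ay": 0, "az": 0}, {"fingers": -1, "x": 0, "y": 0, "z": 0, "ax": 0, "ay": 0, "az": 0}, {"fingers": -1, "x": -0.01, "y": 0, "z": 0, "ax": 0, "ay": 0, "az": 0}, {"fingers": -1, "x": -0.02, "y": 0, "z": 0, "ax": 0, "ay": 0, "az": 0}, {"fingers": -1, "x": 0, "y": 0, "z": -0.03, "ax": 0, "ay": 0, "az": 0}, {"fingers": -1, "x": 0, "y": 0, "z": -0.04, "ax": 0, "ay": 0, "az": 0}, {"fingers": 0, "x": 0, "y": 0, "z": -0.04, "ax": 0, "ay": 0, "az": 0}, {"fingers": 1, "x": 0, "y": 0, "z": 0, "ax": 0, "ay": 0, "az": 0}])

```text
clock: 13.83
tcp_pos: [0.5596, -0.2368, 0.1454]
orientation: [2.445, 1.957, 0.009]
contact_force: [0.1, -1.5, 0.8]
grip_width: 0.0229
gripper_force: 0.0
```

```bash
cat > b.py <<'E'
from h import *
go([.5737,.3617,.1],-12.6)
for n in('top','side'):
    f=grab(n); P=tr(cloud(f))
    m=(P[...,0]>.15)&(P[...,0]<.3)&(P[...,2]>.035)&(P[...,2]<.085)&(abs(P[...,1]+.059)<.035)&(P[...,2]<.012+.25*P[...,0])
    hsv=cv2.cvtColor(f['bgr'],cv2.COLOR_BGR2HSV); m&=(hsv[...,1]>70)
    q=P[m]; print(n,m.sum())
    if m.sum()>20: print(q.min(0).round(4),q.max(0).round(4), np.polyfit(q[:,0],q[:,2],1)); q=q[q[:,0]>.185];print(q.min(0).round(4),q.max(0).round(4))
E
python3 b.py
```

```text
t 13.83 pos [ 0.5596 -0.2368  0.1454] yawy -12.65 tz [ 0.0103 -0.0039 -0.9999] q [-0.22  0.58  0.71  1.86 -0.48  0.88  0.51] F [ 0.1 -1.5  0.8] w 0.0229 0.0
turn deg [ 0.62  0.09 -0.05]
shift after turn [ 0.5871 -0.1168  0.0454]
shift now [ 0.5871 -0.1178  0.0432]
top 58
[ 0.2092 -0.0816  0.0463] [ 0.2382 -0.0515  0.0691] [0.03213937 0.05337145]
[ 0.2092 -0.0816  0.0463] [ 0.2382 -0.0515  0.0691]
side 255
[ 0.1511 -0.0826  0.0359] [ 0.2361 -0.0247  0.0664] [ 0.27237083 -0.00158353]
[ 0.1852 -0.0669  0.0367] [ 0.2361 -0.0291  0.0664]
```

Call:
arm_command(rows=[{"fingers": 1, "x": 0.0355, "y": -0.001, "z": 0.003, "ax": 0, "ay": 0, "az": 0}, {"fingers": 1, "x": 0.0355, "y": -0.001, "z": 0.003, "ax": 0, "ay": 0, "az": 0}, {"fingers": 1, "x": 0.0355, "y": -0.001, "z": 0.003, "ax": 0, "ay": 0, "az": 0}, {"fingers": 1, "x": 0.0355, "y": -0.001, "z": 0.003, "ax": 0, "ay": 0, "az": 0}, {"fingers": 1, "x": 0.0355, "y": -0.001, "z": 0.003, "ax": 0, "ay": 0, "az": 0}, {"fingers": 1, "x": 0, "y": 0, "z": 0, "ax": 0, "ay": 4.8, "az": 0}, {"fingers": 1, "x": 0, "y": 0, "z": 0, "ax": 0, "ay": 4.8, "az": 0}, {"fingers": 1, "x": 0, "y": 0, "z": 0, "ax": 0, "ay": 4.9, "az": 0}, {"fingers": 1, "x": 0, "y": 0, "z": 0, "ax": 0, "ay": 0, "az": 0}])

```text
clock: 14.68
tcp_pos: [0.5882, -0.0632, 0.122]
orientation: [-2.322, -1.849, -0.294]
contact_force: [-0.4, -1.3, 0.1]
grip_width: 0.0855
gripper_force: 0.0
```

```bash
cat >> b.py <<'E'
o=r.get_obs(); print('tray tcp',tr(o['tcp_pos']).round(4),'tz',(tr(np.array([.4937,-.239,0])+Ro.from_rotvec(o['orientation']).as_matrix()[:,2])).round(3))
E
sed -i 's/^go(.*/go([.5969,-.0428,.050])/' b.py; python3 b.py
```

```text
t 14.68 pos [ 0.5882 -0.0632  0.122 ] yawy -12.93 tz [ 0.0543  0.2449 -0.968 ] q [-0.27  0.56  0.54  1.91 -0.72  0.88  0.48] F [-0.4 -1.3  0.1] w 0.0855 0.0
shift now [0.0031 0.0041 0.0752]
top 0
side 305
[ 0.1501 -0.0863  0.0355] [ 0.237  -0.0241  0.0655] [ 0.27833265 -0.00284353]
[ 0.1852 -0.0783  0.0388] [ 0.237  -0.0293  0.0655]
tray tcp [ 0.1954 -0.0542  0.1222] tz [ 0.248  0.002 -0.969]
```

Call:
arm_command(rows=[{"fingers": 1, "x": 0.003, "y": 0.004, "z": 0.015, "ax": 0, "ay": 0, "az": 0}, {"fingers": 1, "x": 0, "y": 0, "z": 0.015, "ax": 0, "ay": 0, "az": 0}, {"fingers": 1, "x": 0, "y": 0, "z": 0.015, "ax": 0, "ay": 0, "az": 0}, {"fingers": 1, "x": 0, "y": 0, "z": 0.015, "ax": 0, "ay": 0, "az": 0}, {"fingers": 1, "x": 0, "y": 0, "z": 0.01, "ax": 0, "ay": 0, "az": 0}, {"fingers": 1, "x": 0, "y": 0, "z": 0.006, "ax": 0, "ay": 0, "az": 0}, {"fingers": 1, "x": 0, "y": 0, "z": 0, "ax": 0, "ay": 0, "az": 0}], grip_force=60)

```text
clock: 15.37
tcp_pos: [0.5978, -0.0371, 0.0485]
orientation: [-2.314, -1.858, -0.291]
contact_force: [-0.1, 0.2, -0.1]
grip_width: 0.0854
gripper_force: 0.0
```

Call:
arm_command(rows=[{"fingers": 0, "x": 0, "y": 0, "z": 0, "ax": 0, "ay": 0, "az": 0}, {"fingers": -0.2, "x": 0, "y": 0, "z": 0, "ax": 0, "ay": 0, "az": 0}, {"fingers": -1, "x": 0, "y": 0, "z": 0, "ax": 0, "ay": 0, "az": 0}, {"fingers": -1, "x": 0, "y": 0, "z": 0, "ax": 0, "ay": 0, "az": 0}, {"fingers": -1, "x": 0, "y": 0, "z": 0, "ax": 0, "ay": 0, "az": 0}, {"fingers": -1, "x": 0, "y": 0, "z": 0, "ax": 0, "ay": 0, "az": 0}])

```text
clock: 15.87
tcp_pos: [0.5993, -0.0384, 0.0512]
orientation: [-2.317, -1.858, -0.296]
contact_force: [-0.8, -1.1, 4.5]
grip_width: 0.0467
gripper_force: 64.4
```

```bash
python3 b.py
```

```text
t 15.87 pos [ 0.5993 -0.0384  0.0512] yawy -12.54 tz [ 0.0558  0.2442 -0.9681] q [-0.25  0.66  0.46  1.92 -0.82  0.76  0.55] F [-0.8 -1.1  4.5] w 0.0467 64.4
shift now [-0.005  -0.0014 -0.    ]
top 98
[ 0.1501 -0.0792  0.0356] [ 0.1809 -0.0329  0.0515] [0.1684506  0.01545025]Traceback (most recent call last):
  File "b.py", line 8, in <module>
    if m.sum()>20: print(q.min(0).round(4),q.max(0).round(4), np.polyfit(q[:,0],q[:,2],1)); q=q[q[:,0]>.185];print(q.min(0).round(4),q.max(0).round(4))
                                                                                                                   ~~~~~^^^
    return umr_minimum(a, axis, None, out, keepdims, initial, where)
ValueError: zero-size array to reduction operation minimum which has no identity
```

It's gripped (width 46.7 mm). Now I'll lift straight up, then level.

Call:
arm_command(rows=[{"fingers": -1, "x": 0.004, "y": 0, "z": -0.015, "ax": 0, "ay": 0, "az": 0}, {"fingers": -1, "x": 0.007, "y": 0, "z": -0.027, "ax": 0, "ay": 0, "az": 0}, {"fingers": -1, "x": 0.007, "y": 0, "z": -0.027, "ax": 0, "ay": 0, "az": 0}, {"fingers": -1, "x": 0.007, "y": 0, "z": -0.027, "ax": 0, "ay": 0, "az": 0}, {"fingers": -1, "x": 0.004, "y": 0, "z": -0.015, "ax": 0, "ay": 0, "az": 0}, {"fingers": -1, "x": 0, "y": 0, "z": 0, "ax": 0, "ay": -4.8, "az": 0}, {"fingers": -1, "x": 0, "y": 0, "z": 0, "ax": 0, "ay": -4.8, "az": 0}, {"fingers": -1, "x": 0, "y": 0, "z": 0, "ax": 0, "ay": -4.6, "az": 0}, {"fingers": -1, "x": 0, "y": 0, "z": 0, "ax": 0, "ay": 0, "az": -4.6}, {"fingers": -1, "x": 0, "y": 0, "z": 0, "ax": 0, "ay": 0, "az": -4.6}])

```text
clock: 16.75
tcp_pos: [0.5988, -0.0346, 0.1649]
orientation: [-2.273, -2.163, -0.005]
contact_force: [0.2, -0.3, -1.2]
grip_width: 0.0468
gripper_force: 64.0
```

```bash
cat > c.py <<'E'
from h import *
import sys
go([.5737+.0003,.3617+.005,float(sys.argv[1])],-3.4)
o=r.get_obs(); R=Ro.from_rotvec(o['orientation']).as_matrix()
for n in('top','side'):
    f=grab(n); P=(cloud(f)-o['tcp_pos'])@R   # tool frame
    hsv=cv2.cvtColor(f['bgr'],cv2.COLOR_BGR2HSV)
    m=(P[...,0]>-.2)&(P[...,0]<.05)&(abs(P[...,1])<.035)&(abs(P[...,2])<.03)&(hsv[...,1]>70)&((P[...,0]<-.02)|(P[...,0]>.012))
    q=P[m]; print(n,m.sum())
    if m.sum()>30:
        s=(P[...,0]<-.025)&m; print(q.min(0).round(4),q.max(0).round(4),'slope z/x, y/x',np.polyfit(P[s][:,0],P[s][:,2],1).round(4),np.polyfit(P[s][:,0],P[s][:,1],1).round(4))
E
python3 c.py .14
```

```text
t 16.75 pos [ 0.5988 -0.0346  0.1649] yawy -2.84 tz [-1.0e-04  4.7e-03 -1.0e+00] q [-0.53  0.52  0.66  1.85 -0.41  0.9   0.28] F [ 0.2 -0.3 -1.2] w 0.0468 64.0
turn deg [-0.02 -0.27  0.56]
shift after turn [ 0.3992 -0.0486  0.0249]
shift now [ 0.3995 -0.0447  0.0268]
top 985
[-0.162  -0.0267 -0.0136] [0.0181 0.0234 0.0161] slope z/x, y/x [-0.0061 -0.0054] [ 0.0127 -0.002 ]
side 516
[-0.1662 -0.031  -0.0107] [0.0173 0.0204 0.0093] slope z/x, y/x [-0.0223 -0.0065] [-0.0023 -0.008 ]
```

The board hangs level, with the TCP 72 mm ahead of its centre and the underside about 8 mm below the TCP. I'll carry it across.

Call:
arm_command(rows=[{"fingers": -1, "x": 0.0333, "y": -0.004, "z": 0.002, "ax": 0, "ay": 0, "az": 0.5}, {"fingers": -1, "x": 0.0333, "y": -0.004, "z": 0.002, "ax": 0, "ay": 0, "az": 0}, {"fingers": -1, "x": 0.0333, "y": -0.004, "z": 0.002, "ax": 0, "ay": 0, "az": 0}, {"fingers": -1, "x": 0.0333, "y": -0.004, "z": 0.002, "ax": 0, "ay": 0, "az": 0}, {"fingers": -1, "x": 0.0333, "y": -0.004, "z": 0.002, "ax": 0, "ay": 0, "az": 0}, {"fingers": -1, "x": 0.0333, "y": -0.004, "z": 0.002, "ax": 0, "ay": 0, "az": 0}, {"fingers": -1, "x": 0.0333, "y": -0.004, "z": 0.002, "ax": 0, "ay": 0, "az": 0}, {"fingers": -1, "x": 0.0333, "y": -0.004, "z": 0.002, "ax": 0, "ay": 0, "az": 0}, {"fingers": -1, "x": 0.0333, "y": -0.004, "z": 0.002, "ax": 0, "ay": 0, "az": 0}, {"fingers": -1, "x": 0.0333, "y": -0.004, "z": 0.002, "ax": 0, "ay": 0, "az": 0}])

```text
clock: 17.68
tcp_pos: [0.5804, 0.2985, 0.1468]
orientation: [-2.296, -2.14, -0.006]
contact_force: [1.0, 0.3, -0.6]
grip_width: 0.047
gripper_force: 63.9
```

Call:
arm_command(rows=[{"fingers": -1, "x": 0.0333, "y": -0.004, "z": 0.01, "ax": 0, "ay": 0, "az": 0}, {"fingers": -1, "x": 0.0333, "y": -0.004, "z": 0.02, "ax": 0, "ay": 0, "az": 0}, {"fingers": -1, "x": 0, "y": 0, "z": 0.02, "ax": 0, "ay": 0, "az": 0}, {"fingers": -1, "x": 0, "y": 0, "z": 0, "ax": 0, "ay": 0, "az": 0}, {"fingers": -1, "x": 0, "y": 0, "z": 0, "ax": 0, "ay": 0, "az": 0}])

```text
clock: 18.1
tcp_pos: [0.5767, 0.3635, 0.0962]
orientation: [-2.295, -2.142, -0.002]
contact_force: [-0.3, -0.9, -0.1]
grip_width: 0.0468
gripper_force: 63.8
```

```bash
python3 c.py .029
```

```text
t 18.1 pos [0.5767 0.3635 0.0962] yawy -3.95 tz [-9.0e-04  2.7e-03 -1.0e+00] q [-1.05  0.73  0.59  1.68 -0.5   0.89 -0.32] F [-0.3 -0.9 -0.1] w 0.0468 63.8
turn deg [-0.06 -0.15 -0.55]
shift after turn [ 0.0031 -0.0028  0.0672]
shift now [ 0.0029 -0.0028  0.0672]
top 912
[-0.1624 -0.0268 -0.0147] [-0.02    0.0241  0.0122] slope z/x, y/x [-0.0097 -0.0056] [ 0.017  -0.0008]
side 291
[-0.1669 -0.0309 -0.0131] [0.0246 0.0204 0.0061] slope z/x, y/x [-0.0361 -0.0095] [ 0.009  -0.0055]
```

The fingertips reach below the board's underside, so I'll lower to near contact and let it drop the last few mm.

Call:
arm_command(rows=[{"fingers": -1, "x": 0.003, "y": -0.003, "z": 0.012, "ax": 0, "ay": 0, "az": -0.5}, {"fingers": -1, "x": 0, "y": 0, "z": 0.012, "ax": 0, "ay": 0, "az": 0}, {"fingers": -1, "x": 0, "y": 0, "z": 0.012, "ax": 0, "ay": 0, "az": 0}, {"fingers": -1, "x": 0, "y": 0, "z": 0.01, "ax": 0, "ay": 0, "az": 0}, {"fingers": -1, "x": 0, "y": 0, "z": 0.005, "ax": 0, "ay": 0, "az": 0}, {"fingers": -1, "x": 0, "y": 0, "z": 0.002, "ax": 0, "ay": 0, "az": 0}, {"fingers": -1, "x": 0, "y": 0, "z": 0, "ax": 0, "ay": 0, "az": 0}])

```text
clock: 18.78
tcp_pos: [0.5744, 0.3676, 0.0434]
orientation: [-2.283, -2.154, -0.005]
contact_force: [-0.3, 0.0, -1.4]
grip_width: 0.0471
gripper_force: 63.9
```

Call:
arm_command(rows=[{"fingers": -1, "x": 0, "y": 0, "z": 0.002, "ax": 0, "ay": 0, "az": 0}, {"fingers": -1, "x": 0, "y": 0, "z": 0.001, "ax": 0, "ay": 0, "az": 0}, {"fingers": -1, "x": 0, "y": 0, "z": 0, "ax": 0, "ay": 0, "az": 0}, {"fingers": -1, "x": 0, "y": 0, "z": 0, "ax": 0, "ay": 0, "az": 0}])

```text
clock: 19.12
tcp_pos: [0.5747, 0.3682, 0.0415]
orientation: [-2.283, -2.154, -0.008]
contact_force: [-0.5, 0.3, -1.3]
grip_width: 0.0474
gripper_force: 63.9
```

Call:
arm_command(rows=[{"fingers": -1, "x": 0, "y": 0, "z": 0.001, "ax": 0, "ay": 1.2, "az": 0}, {"fingers": -1, "x": 0, "y": 0, "z": 0.001, "ax": 0, "ay": 1.2, "az": 0}, {"fingers": -1, "x": 0, "y": 0, "z": 0, "ax": 0, "ay": 0, "az": 0}, {"fingers": -1, "x": 0, "y": 0, "z": 0, "ax": 0, "ay": 0, "az": 0}])

```text
clock: 19.45
tcp_pos: [0.5748, 0.3671, 0.0394]
orientation: [-2.263, -2.132, -0.054]
contact_force: [-0.3, 0.5, -0.5]
grip_width: 0.0469
gripper_force: 63.9
```

```bash
python3 c.py .04
```

```text
t 19.45 pos [0.5748 0.3671 0.0394] yawy -3.41 tz [ 0.0034  0.0472 -0.9989] q [-0.99  0.78  0.51  1.72 -0.58  0.76 -0.24] F [-0.3  0.5 -0.5] w 0.0469 63.9
turn deg [ 0.04 -2.71 -0.01]
shift after turn [-0.0005 -0.0008 -0.0006]
shift now [-0.0004 -0.0008 -0.0007]
top 1491
[-0.1999 -0.0349 -0.017 ] [0.0497 0.0348 0.028 ] slope z/x, y/x [-0.0581 -0.0035] [-0.0242 -0.0058]
side 495
[-0.1999 -0.0349 -0.0117] [0.0457 0.0348 0.023 ] slope z/x, y/x [-0.0747 -0.0069] [-0.052  -0.0125]
```

Call:
arm_command(rows=[{"fingers": 0.3, "x": 0, "y": 0, "z": 0, "ax": 0, "ay": 0, "az": 0}, {"fingers": 0.5, "x": 0, "y": 0, "z": 0, "ax": 0, "ay": 0, "az": 0}, {"fingers": 0.5, "x": 0, "y": 0, "z": 0, "ax": 0, "ay": 0, "az": 0}, {"fingers": 0.5, "x": 0, "y": 0, "z": 0, "ax": 0, "ay": 0, "az": 0}, {"fingers": 0.5, "x": 0, "y": 0, "z": -0.01, "ax": 0, "ay": -1.3, "az": 0}, {"fingers": 0.5, "x": 0, "y": 0, "z": -0.03, "ax": 0, "ay": -1.3, "az": 0}, {"fingers": 0.5, "x": 0, "y": 0, "z": -0.04, "ax": 0, "ay": 0, "az": 0}, {"fingers": 0.5, "x": 0, "y": 0, "z": -0.04, "ax": 0, "ay": 0, "az": 0}, {"fingers": 0.5, "x": 0, "y": 0, "z": -0.03, "ax": 0, "ay": 0, "az": 0}])

```text
clock: 20.3
tcp_pos: [0.5752, 0.367, 0.1924]
orientation: [2.284, 2.156, 0.007]
contact_force: [1.3, 0.8, 1.1]
grip_width: 0.0642
gripper_force: 0.0
```

Call:
arm_command(rows=[{"fingers": 0.5, "x": -0.04, "y": 0, "z": 0, "ax": 0, "ay": 0, "az": 0}, {"fingers": 0.5, "x": -0.04, "y": 0, "z": 0, "ax": 0, "ay": 0, "az": 0}, {"fingers": 0.5, "x": -0.04, "y": 0, "z": 0, "ax": 0, "ay": 0, "az": 0}, {"fingers": 0.5, "x": -0.04, "y": 0, "z": 0, "ax": 0, "ay": 0, "az": 0}, {"fingers": 0.5, "x": -0.04, "y": 0, "z": 0, "ax": 0, "ay": 0, "az": 0}, {"fingers": 0.5, "x": -0.04, "y": 0, "z": 0, "ax": 0, "ay": 0, "az": 0}, {"fingers": 0.5, "x": -0.04, "y": 0, "z": 0, "ax": 0, "ay": 0, "az": 0}, {"fingers": 0.5, "x": -0.04, "y": 0, "z": 0, "ax": 0, "ay": 0, "az": 0}, {"fingers": 0.5, "x": 0, "y": 0, "z": 0, "ax": 0, "ay": 0, "az": 0}])

```text
clock: 21.05
tcp_pos: [0.5549, 0.0372, 0.1896]
orientation: [2.296, 2.141, 0.0]
contact_force: [0.7, -1.5, -0.5]
grip_width: 0.0638
gripper_force: 0.0
```

```bash
python3 - <<'E'
from h import *
go([.57,.36,.2])
a=np.radians(-3.4); c,s=np.cos(a),np.sin(a)
for n in('top','side'):
    f=grab(n); P=cloud(f)-[.515,.3,0]; X=np.stack([P[...,0]*c+P[...,1]*s,-P[...,0]*s+P[...,1]*c,P[...,2]],-1)
    hsv=cv2.cvtColor(f['bgr'],cv2.COLOR_BGR2HSV); ins=(abs(X[...,0])<.15)&(abs(X[...,1])<.18)
    g=ins&(X[...,2]>.0275)&(X[...,2]<.07)&(X[...,0]>.0)
    t=ins&(X[...,2]>.0275)&(X[...,2]<.07)&(X[...,0]<.0)
    b=ins&(hsv[...,1]<75)&(X[...,2]>.015)&(X[...,2]<.05)
    for nm,m in(('gn',g),('tube',t),('scraper grey',b)):
        m=cv2.morphologyEx(m.astype(np.uint8),cv2.MORPH_OPEN,np.ones((2,2)))>0
        q=X[m]
        if len(q)>10: print(n,nm,len(q),cv2.minAreaRect((q[:,:2]*1000).astype(np.float32)),'z',np.percentile(q[:,2],[5,50,95]).round(4),'zfit',np.linalg.lstsq(np.c_[q[:,:2],np.ones(len(q))],q[:,2],rcond=None)[0].round(3))
E
```

```text
t 21.05 pos [0.5549 0.0372 0.1896] yawy -4.01 tz [ 0.0018 -0.0016 -1.    ] q [-0.74  0.43  0.73  1.94 -0.36  0.9   0.09] F [ 0.7 -1.5 -0.5] w 0.0638 0.0
shift now [ 0.323  -0.0074 -0.0109]
top gn 612 ((-93.30509948730469, -195.44085693359375), (658.2648315429688, 104.56778717041016), 56.50138854980469) z [0.0247 0.0326 0.039 ] zfit [-2.639 -0.545  0.19 ]
top tube 112 ((-142.69735717773438, -62.472320556640625), (291.6502685546875, 31.973691940307617), 68.7105941772461) z [0.02   0.0413 0.7117] zfit [-1.969 -1.975 -0.045]
top scraper grey 606 ((-149.52926635742188, -190.6546630859375), (592.0155029296875, 120.78033447265625), 67.50949096679688) z [0.0168 0.0234 0.7229] zfit [-1.128 -2.235  0.072]
side gn 301 ((-153.008056640625, -651.4056396484375), (1580.0037841796875, 90.43988037109375), 72.30125427246094) z [0.0248 0.0328 0.0366] zfit [-0.965 -0.171  0.078]
side tube 151 ((-91.81177520751953, 5.562744140625), (176.7707977294922, 32.455528259277344), 89.9950942993164) z [0.0225 0.0405 0.046 ] zfit [-0.288  0.025  0.011]
side scraper grey 540 ((-203.81246948242188, -660.03759765625), (1527.25537109375, 128.67999267578125), 77.15892028808594) z [0.0186 0.0227 0.0447] zfit [-0.422 -0.429 -0.003]
```

```bash
python3 - <<'E'
from h import *
a=np.radians(-3.4); c,s=np.cos(a),np.sin(a)
for n in('top','side'):
    f=grab(n); P=cloud(f)-[.515,.3,0]; X=np.stack([P[...,0]*c+P[...,1]*s,-P[...,0]*s+P[...,1]*c,P[...,2]],-1)
    hsv=cv2.cvtColor(f['bgr'],cv2.COLOR_BGR2HSV); ins=(abs(X[...,0])<.15)&(abs(X[...,1])<.18)
    z=ins&(X[...,2]>.0275)&(X[...,2]<.07)
    for nm,m in(('gn',z&(X[...,0]>.01)),('tube',z&(X[...,0]<-.05)),('scraper grey',ins&(hsv[...,1]<75)&(X[...,2]>.015)&(X[...,2]<.05)&(X[...,0]<.04))):
        lab,st=cv2.connectedComponentsWithStats(m.astype(np.uint8))[1:3]; q=X[lab==1+st[1:,4].argmax()]
        A=np.linalg.lstsq(np.c_[q[:,:2],np.ones(len(q))],q[:,2],rcond=None)[0]
        rc=cv2.minAreaRect((q[:,:2]*1000).astype(np.float32))
        print(n,nm,len(q),np.round(rc[0]),np.round(rc[1]),round(rc[2],1),q[:,:2].min(0).round(3),q[:,:2].max(0).round(3),'z',np.percentile(q[:,2],[5,50,95]).round(4),A.round(3))
E
```

```text
top gn 604 [55. 31.] [124.  52.] 87.0 [ 0.029 -0.033] [0.083 0.093] z [0.0286 0.0331 0.0383] [-0.013  0.007  0.034]
top tube 92 [-95.  59.] [32. 24.] 88.7 [-0.107  0.043] [-0.083  0.075] z [0.0322 0.0407 0.0472] [ 0.136 -0.055  0.057]
top scraper grey 541 [-54.  42.] [ 73. 108.] 83.1 [-0.107 -0.   ] [-0.002  0.082] z [0.017  0.0223 0.0428] [-0.199 -0.064  0.019]
side gn 298 [50. -2.] [189.  52.] 88.6 [ 0.022 -0.097] [0.075 0.092] z [0.0289 0.033  0.0369] [0.004 0.015 0.033]
side tube 149 [-96.  -5.] [159.  23.] 89.3 [-0.108 -0.085] [-0.084  0.075] z [0.0323 0.0405 0.046 ] [0.204 0.024 0.06 ]
side scraper grey 544 [-56.  17.] [203. 105.] 88.9 [-0.108 -0.085] [-0.003  0.119] z [0.0188 0.0229 0.0443] [-0.198 -0.004  0.015]
```

Both tools lie flat, apart and inside the board's outline: gnocchi board top at 0.033 m, scraper at x -108 to -3 mm.

```bash
python3 -c "
from bench import r
print(r.hand_in())"
```

```text
the job is handed in; nothing more can be done
None
```

The job is handed in: by the last depth-camera check, the scraper and the gnocchi board lie flat, side by side and inside the pasta board's outline. I slid the gnocchi board up the slope before lifting it. The hand-in gave no verdict, and I did not measure the bystanders' final positions.

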